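Put the glazed pieces back on their own bats

ROBOT

A 6-joint arm with a two-finger parallel gripper is mounted at the origin on the work surface. World frame = base frame: x ahead of the robot, y to its left, z up, the work surface at z = 0. Lengths are in m, angles in degrees, forces in N, time in s.
With the tool pointing down it reaches from about 0.325 to 0.85 m from the base axis. Payload 15.5 kg.
Tool frame: the origin (TCP) lies midway between the tips of the shut fingers; the grasp point (between the pads) lies 19 mm behind it; z points along the fingers, y is the line along which they close (so a half turn about z gives the same grasp; the last joint's range is limited). The gripper opens to 91 mm and grips with 3 to 60 N. Pads are 32 mm wide; open, the fingers measure 118 mm over their backs; the gripper's body (76 mm by 178 mm) begins 60 mm behind the grasp point.
Start: joints at [-77.722, 28.281, 77.091, -0, 74.628, -5.472], TCP at [0.191, -0.595, 0.214] pointing down, gripper open.
Joint ranges: [-166.48, 166.48], [-47.26, 123.95], [12.59, 153.08], [-70.14, 250.14], [6.76, 159.57], [-176.63, 176.63]. Speed limits (degrees/s): [108.29, 108.29, 147.25, 172.46, 172.46, 172.46].

INTERFACE

Orientations are given as a 3x3 rotation matrix whose columns are the frame's x, y, z axes.
In Python, from bench import ctrl gives the robot as it stands. The module is installed in compiled form; this text tells all that it offers. Calls block until the motion is done:
- ctrl.goto(position, orientation): joint-space move of the TCP to a pose.
- ctrl.move_l(position, vel=0.15, ori=None, contact_N=None): straight line of the TCP; ori=None keeps the orientation; vel is the mean speed in m/s. With contact_N (N) it stops when the force on the tool has changed by that much, and returns True; else False.
- ctrl.movej(angles): joint-space move.
- ctrl.command_gripper(opening): opening from 0.0 (shut) to 1.0 (fully open); the grip force is fixed at half the most; returns when the fingers have stopped.
- ctrl.sleep(seconds).
- ctrl.ik(position, orientation): joint angles nearest the present ones, or None.
- ctrl.read_camera(name): name is "scene" or "top" or "wrist"; returns the picture (400x640x3 uint8, blue, green, red); there is no depth.
- ctrl.camera_params(name): a dict with "fx", "fy", "cx", "cy" (pixels), "pose" (4x4, takes a point from camera to world coordinates); the wrist camera has in their place "T_tool_cam" (4x4, takes a point from camera to tool coordinates, whose origin is the TCP and whose axes are the flange's). Camera axes: x right, y up, looking along -z (the intrinsics and any distortion apply to the point x, -y, -z); pixel columns grow to the right and rows downward; lengths in m; the calibration is good to about 2 mm. A picture is of the moment at which its call begins: read the wrist's pose just before it. camera_params takes no time and is no camera call.
A pose or a line that the arm cannot do raises ctrl.MotionError and nothing moves.
- ctrl.sign_off(): hands the job in; it is judged then, once.
Readings, each from a call of its own:
- ctrl.current_t(): time.
- ctrl.current_q(): joint angles.
- ctrl.current_dq(): joint speeds.
- ctrl.current_effort(): joint torques, N m.
- ctrl.current_tool_pos(): TCP position.
- ctrl.current_eef_rot(): TCP orientation.
- ctrl.current_contact_force(): force on the tool from outside, world axes, zero at the start.
- ctrl.current_wrist_torque(): the same for the moment, N m.
- ctrl.current_grip_width(): opening from 0.0 (shut) to 1.0 (fully open).
- ctrl.current_grasp_force(): force on a finger pad.
Only numpy, scipy, OpenCV 4.12 (cv2) and the standard library are available. Lean on these libraries where they do the work, as an engineer would, in place of code of your own. Each camera call takes 0.05 s, during which the arm holds its last target. There are 200 camera calls.

TASK

The three glazed pieces stand on the wrong bats: each belongs upright in the middle of the bat of its own colour. First clear the cork disc by pressing the loop tool fully down into its spring clips, centred along the holder (either way round); then swap the pieces round, setting one of them upright on the cork disc, let go, as its halfway spot. Set the ware down rather than dropping or toppling it, and leave the little clay cup where it stands.

Things in the scene. Friction and masses are not known exactly. Their poses are not given: they have to be found in the camera images.
- blue_vase: Blue glazed bud vase, 100 mm tall, 160 g: round belly at most 60 mm across below 45 mm, foot 44 mm across, and a straight neck 26 mm in diameter from 60 to 100 mm up (grip it there). Origin at the centre of its foot, z up along its axis.
- green_tumbler: Green glazed tumbler, open at the top, 80 mm tall, 150 g, 56 mm across at the rim, tapering evenly to 45 mm at the foot, wall 4 mm; grip it across the outside near the rim. Origin at the centre of its foot, z up along its axis.
- white_jar: White glazed lidded jar (one solid piece), 85 mm tall, 170 g: body 60 mm in diameter up to 52 mm, on top a straight cylindrical knob 24 mm in diameter from 60 to 85 mm up (grip it there). Origin at the centre of its foot, z up along its axis.
- bat_blue: blue square bat (a thick painted plate) fixed to the bench, 96 x 96 x 14 mm; origin at the centre of its underside, which lies on the bench at z = 0 (top face at z = 14 mm); z up. The place where the blue ware belongs.
- bat_white: white square bat (a thick painted plate) fixed to the bench, 96 x 96 x 14 mm; origin at the centre of its underside, which lies on the bench at z = 0 (top face at z = 14 mm); z up. The place where the white ware belongs.
- bat_green: green square bat (a thick painted plate) fixed to the bench, 96 x 96 x 14 mm; origin at the centre of its underside, which lies on the bench at z = 0 (top face at z = 14 mm); z up. The place where the green ware belongs.
- cork_disc: Round brown cork disc fixed to the bench, 100 mm in diameter, 14 mm thick; origin at the centre of its underside, on the bench at z = 0 (top face at z = 14 mm). The free spot once the loop tool is off it.
- loop_tool: Trimming tool, 50 g, lying flat across the cork disc: yellow handle of square section 14 x 14 mm, 100 mm long, with a brass ferrule and a small steel loop (22 mm wide, reaching 80 mm from the origin) at its +x end. Origin at the middle of the handle's length on its underside; x along the handle towards the loop, z up.
- clip_holder: Fixed tool holder: grey base 116 (x) x 64 (y) x 8 mm; two pairs of orange spring jaws, each 14 mm wide, at x = -36 and +36 mm (58 mm free between). Jaw tops 51 mm up, funnel 26 mm wide narrowing to 9 at 37 mm up; pressed down (10-20 N) the handle parts them. Home: handle along x, underside on black seats 20 mm up, centred within 12 mm, either way round. Origin: base underside centre, z = 0; z up.
- clay_cup: Small grey unfired clay cup, 42 mm across and 42 mm tall, 90 g, standing loose on the bench between the bats; to be left alone. Origin at the centre of its foot, z up.

How it is judged:
By the outcome, as a careful person would: the job done as asked, in the order asked, and still so for the second after the job is handed in, with the robot touching nothing.
It also fails if it takes over 128 s, if anything falls off the work surface, if the arm or the gripper's body presses on something with over 40 N, if the wrist force passes 120 N, or if a joint passes its speed limit or range.

## Working session

There is one attempt and no reset: what is moved stays moved. The work goes in short steps, each a Python script; the robot and the scene stay as the last script left them, time stands still between calls to the robot, and variables do not carry over. Pictures are saved under pics/ and viewed, at most 14 in all, crops included, and the job is handed in when it is done.

```bash
mkdir -p pics; python3 - <<'E'
from bench import ctrl
import cv2,numpy as np
np.set_printoptions(precision=4,suppress=True)
for n in("top","scene"):
    cv2.imwrite(f"pics/{n}0.png",ctrl.read_camera(n)); print(n,ctrl.camera_params(n))
print(ctrl.camera_params("wrist"))
print(ctrl.current_eef_rot(),ctrl.current_t())
E
```

```text
top {'fx': 431.3106438424034, 'fy': 431.3106438424034, 'cx': 318.689737452886, 'cy': 199.61113647067506, 'pose': array([[-0.0247,  0.9816, -0.1895,  0.362 ],
       [-0.9996, -0.0214,  0.0196,  0.0213],
       [ 0.0152,  0.1899,  0.9817,  0.9509],
       [ 0.    ,  0.    ,  0.    ,  1.    ]])}
scene {'fx': 437.57979553897576, 'fy': 437.57979553897576, 'cx': 326.2170253427764, 'cy': 202.68316549546452, 'pose': array([[ 0.7426, -0.5709,  0.3503,  0.9474],
       [ 0.6697,  0.6398, -0.377 , -0.4375],
       [-0.009 ,  0.5146,  0.8574,  1.0202],
       [ 0.    ,  0.    ,  0.    ,  1.    ]])}
{'fx': 281.74341231817755, 'fy': 281.74341231817755, 'cx': 318.94411600146327, 'cy': 201.59170566135032, 'T_tool_cam': array([[-0.0002,  0.9617,  0.2741,  0.078 ],
       [ 1.    ,  0.0002,  0.    , -0.0002],
       [-0.    ,  0.2741, -0.9617, -0.1699],
       [ 0.    ,  0.    ,  0.    ,  1.    ]])}
[[ 0.9524  0.3049 -0.0002]
 [ 0.3049 -0.9524  0.0011]
 [ 0.0001 -0.0011 -1.    ]] 0.1
```

View pics/top0.png

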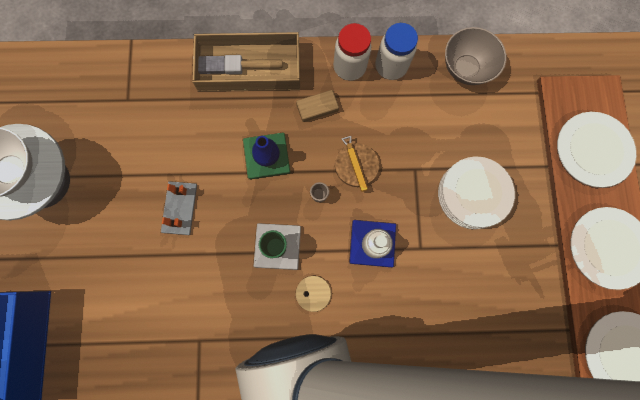

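View pics/scene0.png

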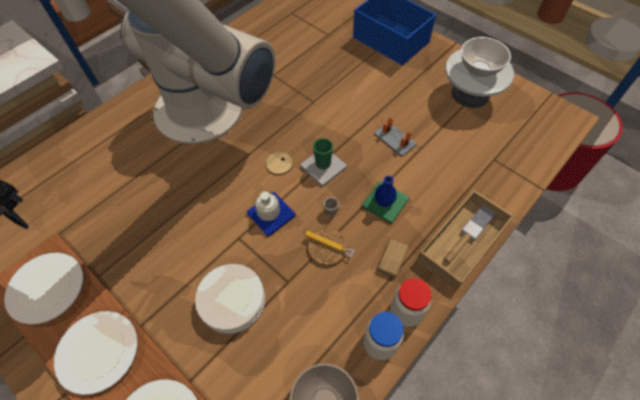

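Top view: the blue vase is on the green bat (266,155), the tumbler on the white bat (277,246) and the jar on the blue bat (373,243). The tool lies on the cork (358,165), the clips are at (180,208) and the cup at (319,191). I'll enlarge it to read the edges.

```bash
python3 - <<'E'
import cv2
a=cv2.imread("pics/top0.png")[125:275,150:410]
cv2.imwrite("pics/crop1.png",cv2.resize(a,None,fx=3,fy=3,interpolation=cv2.INTER_CUBIC))
a=cv2.imread("pics/top0.png")
b=cv2.resize(a[170:245,150:210],None,fx=8,fy=8,interpolation=cv2.INTER_CUBIC)[:600]
cv2.imwrite("pics/crop2.png",b)
E
```

```text
(no output)
```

View pics/crop1.png

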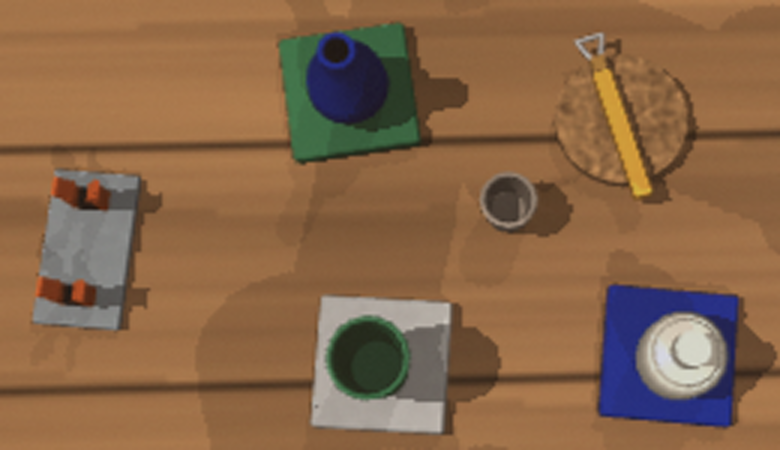

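View pics/crop2.png

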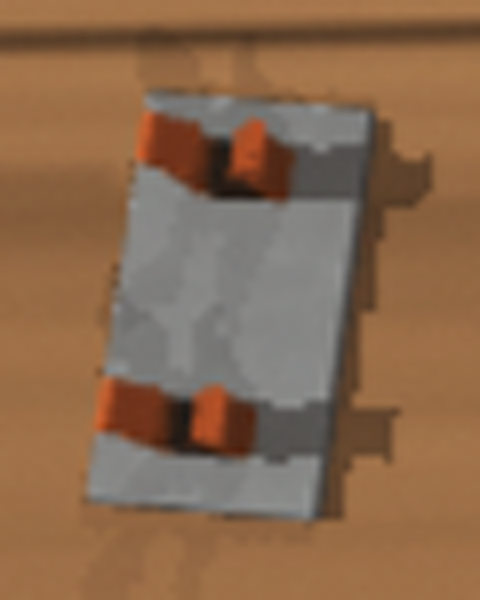

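```bash
cat > h.py <<'E'
from bench import ctrl
import cv2, numpy as np
np.set_printoptions(precision=4,suppress=True)
def ray(n,uv,z,P=None):
    c=ctrl.camera_params(n); P=c["pose"] if P is None else P
    uv=np.atleast_2d(uv).astype(float)
    d=np.c_[(uv[:,0]-c["cx"])/c["fx"],-(uv[:,1]-c["cy"])/c["fy"],-np.ones(len(uv))]@P[:3,:3].T
    return P[:3,3]+d*((z-P[2,3])/d[:,2])[:,None]
def wristpose():
    c=ctrl.camera_params("wrist"); T=np.eye(4); T[:3,:3]=ctrl.current_eef_rot(); T[:3,3]=ctrl.current_tool_pos()
    return T@c["T_tool_cam"]
def R(a): # tool down, tool y (closing) at yaw a deg from world x
    a=np.radians(a); y=np.array([np.cos(a),np.sin(a),0]); z=np.array([0,0,-1.]); return np.c_[np.cross(y,z),y,z]
E
python3 - <<'E'
from h import *
def c3(p,z): return ray("top",(np.array(p)+.5)/3-.5+[150,125],z)
def c8(p,z): return ray("top",(np.array(p)+.5)/8-.5+[150,170],z)
def quad(n,q):
    s=[np.linalg.norm(q[i]-q[i-1]) for i in range(4)]; d=q[1]-q[0]+q[2]-q[3]
    print(n,q[:,:2].mean(0),"sides",np.round(s,4),"yaw",np.degrees(np.arctan2(d[1],d[0])))
quad("green",c3([(279,41),(403,23),(419,140),(297,159)],.014))
quad("blue",c3([(609,285),(738,295),(734,422),(599,412)],.014))
quad("white",c3([(321,296),(451,303),(445,430),(312,425)],.014))
quad("holder",c8([(145,95),(372,110),(320,517),(88,500)],.008))
for n,p,z in [("cork",(624,120),.014),("h+",(603,71),.028),("h-",(641,193),.028),("vase",(335,50),.114),("tumb",(368,357),.094),("jar",(692,348),.099),("cup",(509,200),.042)]: print(n,c3(p,z)[0,:2])
q=c8([(180,150),(265,155),(135,410),(225,415)],.051);print("jaws",q[:,:2])
E
```

```text
green [0.6484 0.1184] sides [0.0932 0.0946 0.0926 0.0916] yaw -82.23100807924718
blue [ 0.4457 -0.1132] sides [0.0925 0.0947 0.0922 0.0973] yaw -95.66876657378663
white [0.4434 0.0951] sides [0.093  0.0948 0.0915 0.0951] yaw -93.96162663384224
holder [0.5331 0.3124] sides [0.1138 0.0635 0.1143 0.0634] yaw -95.31199725738998
cork [ 0.6211 -0.0871]
h+ [ 0.6552 -0.0714]
h- [ 0.5617 -0.0956]
vase [0.6463 0.1178]
tumb [0.4405 0.0982]
jar [ 0.441  -0.1157]
cup [0.5556 0.0013]
jaws [[0.567  0.3143]
 [0.5651 0.2918]
 [0.4975 0.3233]
 [0.4956 0.2998]]
```

```bash
cat >> h.py <<'E'
def snap(n):
    P=wristpose(); im=ctrl.read_camera("wrist"); cv2.imwrite(f"pics/{n}.png",im); np.save(f"pics/{n}.npy",P)
E
python3 - <<'E'
from h import *
ctrl.goto([.6085,-.0835,.17],R(-75.5)); print(ctrl.current_t(),ctrl.current_q()); snap("w1")
ctrl.goto([.533,.312,.17],R(-96)); print(ctrl.current_t(),ctrl.current_q()); snap("w2")
a=cv2.imread("pics/w1.png");b=cv2.imread("pics/w2.png")
cv2.imwrite("pics/w12.png",np.vstack([a,b])[:, :] if 0 else cv2.resize(np.hstack([a[:,120:520],b[:,120:520]]),None,fx=1,fy=1))
E
```

```text
2.4583 [-13.4576  29.8962  81.7322  -0.0098  68.3668  62.1007]
4.0 [ 24.7235  30.1568  81.2319  -0.0146  68.6096 120.7595]
```

View pics/w12.png

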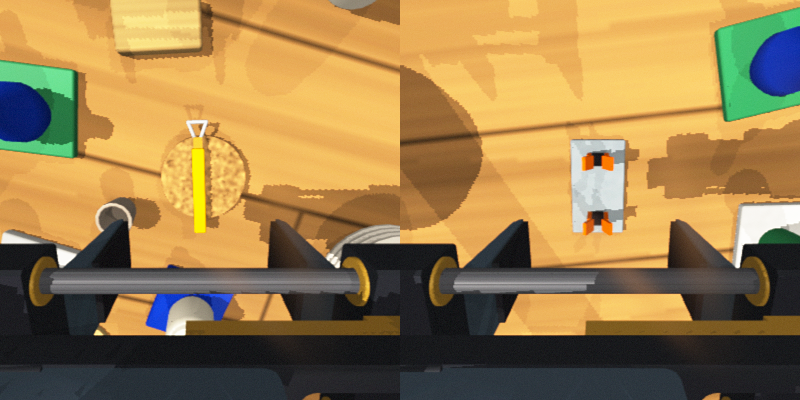

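The wrist view shows the handle running from (198,148) to (200,232) on the cork on the left, and the holder spanning about (572–625, 140–232) on the right. I'll enlarge both.

```bash
python3 - <<'E'
import cv2,numpy as np
i=cv2.imread("pics/w12.png")
cv2.imwrite("pics/crop3.png",np.hstack([cv2.resize(i[115:240,y:y+80],None,fx=4.8,fy=4.8,interpolation=cv2.INTER_CUBIC) for y in(160,560)]))
E
```

```text
(no output)
```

View pics/crop3.png

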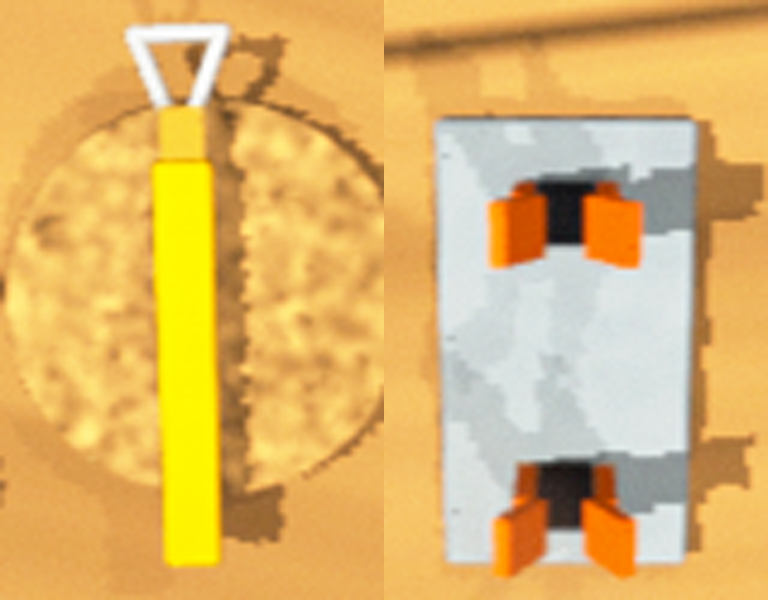

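```bash
python3 - <<'E'
from h import *
def w(n,p,z,ox):
    P=np.load(f"pics/{n}.npy"); return ray("wrist",(np.array(p)+.5)/4.8-.5+[ox,115],z,P)[:,:2]
h=w("w1",[(152,160),(212,160),(221,563),(165,567)],.028,280)
b=w("w2",np.array([(437,118),(695,118),(685,563),(447,563)])-[384,0],.008,280)
for q in(h,b):
    d=q[0]+q[1]-q[2]-q[3]
    print(q.mean(0),[np.linalg.norm(q[i]-q[i-1]) for i in range(4)],np.degrees(np.arctan2(d[1],d[0])))
print("cork bottom/left edges",w("w1",[(5,285),(85,470)],.014,280))
E
```

```text
[ 0.6088 -0.0838] [np.float64(0.09945343740797391), np.float64(0.013651782514220528), np.float64(0.09839737570587852), np.float64(0.013903685270610639)] 15.930891324379159
[0.5345 0.3132] [np.float64(0.11459652081298828), np.float64(0.06193954807336394), np.float64(0.1145946283424251), np.float64(0.06266313383489208)] -6.12082917189968
cork bottom/left edges [[ 0.6153 -0.0361]
 [ 0.574  -0.0658]]
```

```bash
python3 - <<'E'
from h import *
ctrl.command_gripper(.5)
ctrl.goto([.6088,-.0838,.10],R(-74.3))
print(ctrl.move_l([.6088,-.0838,.0165],.08,contact_N=6),ctrl.current_tool_pos())
ctrl.command_gripper(0); print(ctrl.current_grip_width()*91,ctrl.current_grasp_force())
ctrl.move_l([.6088,-.0838,.16],.12); snap("w3")
ctrl.goto([.534,.313,.16],R(-96.1)); snap("w4")
print(ctrl.current_grip_width()*91,ctrl.current_grasp_force(),ctrl.current_t(),ctrl.current_q())
cv2.imwrite("pics/w4c.png",cv2.resize(cv2.imread("pics/w4.png")[100:350,170:470],None,fx=2.4,fy=2.4,interpolation=cv2.INTER_CUBIC))
E
```

```text
False [ 0.6091 -0.0839  0.017 ]
13.695209439680115 30.000270903110504
13.480442371146596 29.99926507472992 11.125 [ 24.759   30.874   81.658   -0.01    67.4663 120.9132]
```

View pics/w4c.png

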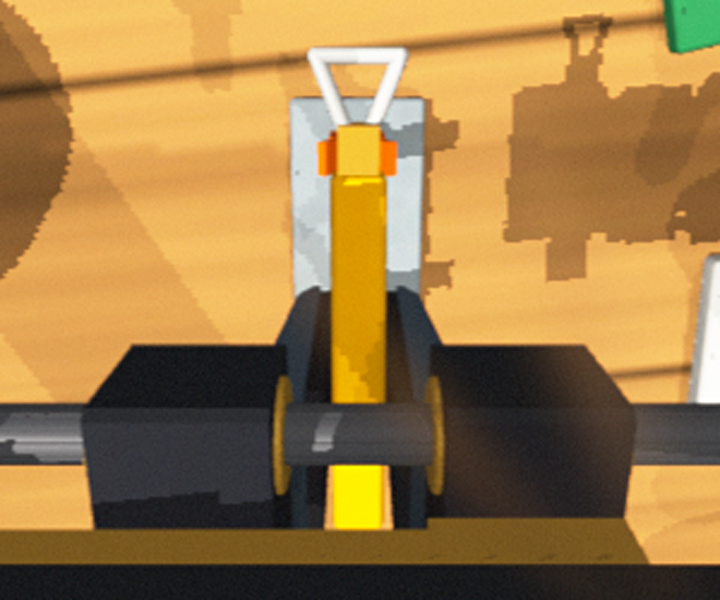

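The tool is held square and centred over the holder, with the loop at crop (358,75) and the far jaws visible either side at (325,157) and (390,157). Next I press it in.

```bash
python3 - <<'E'
from h import *
ctrl.move_l([.534,.313,.06],.1)
f0=ctrl.current_contact_force()
for z in(.045,.035,.028,.022):
    c=ctrl.move_l([.534,.313,z],.03,contact_N=60); print(z,c,ctrl.current_tool_pos(),ctrl.current_contact_force()-f0,ctrl.current_grip_width()*91)
E
```

```text
0.045 False [0.534  0.313  0.0449] [-0.1436  0.6383  0.4466] 13.707773996682995
0.035 False [0.534  0.3129 0.0348] [ 1.8454  0.8198 -3.2892] 13.827778561423301
0.028 False [0.5338 0.3129 0.0276] [ 1.5568  0.4159 -2.7002] 13.779743667963022
0.022 False [0.5341 0.3131 0.0221] [ 0.0459 -1.0179  6.7753] 13.465518276956677
```

```bash
python3 - <<'E'
from h import *
ctrl.command_gripper(.5); ctrl.move_l([.534,.313,.15],.12)
p=np.array([.534,.313,.17])
ctrl.goto(p-[.03,0,0],R(-96.1)); snap("w5"); cv2.imwrite("pics/sc5.png",ctrl.read_camera("scene"))
a=cv2.resize(cv2.imread("pics/w5.png")[80:230,250:390],None,fx=2.8,fy=2.8,interpolation=cv2.INTER_CUBIC)
b=cv2.resize(cv2.imread("pics/sc5.png")[110:170,360:430],(392,420),interpolation=cv2.INTER_CUBIC)
cv2.imwrite("pics/c5.png",np.hstack([a,b[:a.shape[0]]]))
print(ctrl.current_t())
E
```

```text
16.3833
```

View pics/c5.png

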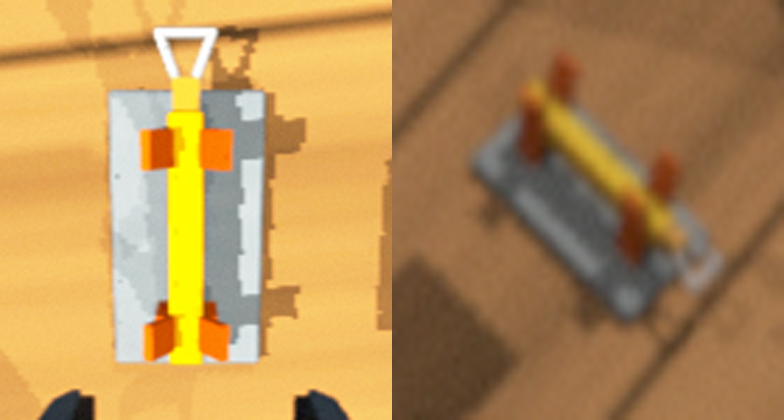

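The handle lies between both jaw pairs, from (185,112) to (185,362) in the crop. A shut-finger press on the middle will confirm it is fully down.

```bash
python3 - <<'E'
from h import *
q=ray("wrist",(np.array([(185,112),(185,362)])+.5)/2.8-.5+[250,80],.034,np.load("pics/w5.npy"))
print(q.mean(0),np.linalg.norm(q[0]-q[1]))
ctrl.command_gripper(0)
ctrl.move_l([.534,.313,.07],.15)
print(ctrl.move_l([.534,.313,.029],.02,contact_N=25),ctrl.current_tool_pos(),ctrl.current_contact_force())
ctrl.move_l([.534,.313,.16],.15); ctrl.command_gripper(1); print(ctrl.current_t())
E
```

```text
[0.5342 0.3137 0.034 ] 0.09759325028689038
True [0.534  0.313  0.0343] [-2.9865 -1.3672 11.0776]
22.0167
```

Contact at z = 34 mm means the tool is fully seated and centred. Next come the vase to the cork and the tumbler to the green bat.

```bash
cat >> h.py <<'E'
O=R(-80); UP=.22; CORK=(.6211,-.0871); GRN=(.6484,.1184); BLU=(.4457,-.1132); WHT=(.4434,.0951)
def carry(src,dst,h):
    z=.014+h; s=lambda p,z:[p[0],p[1],z]
    ctrl.command_gripper(1); ctrl.goto(s(src,UP),O)
    c=ctrl.move_l(s(src,z),.12,contact_N=5); 
    if c: print("touched going down",ctrl.current_tool_pos()); return
    ctrl.command_gripper(0); print("width",ctrl.current_grip_width()*91,ctrl.current_grasp_force())
    ctrl.move_l(s(src,z+.03),.06); ctrl.move_l(s(src,UP),.15); ctrl.move_l(s(dst,UP),.15); ctrl.sleep(.3)
    ctrl.move_l(s(dst,z+.015),.12); c=ctrl.move_l(s(dst,z-.002),.02,contact_N=4)
    print("down",c,ctrl.current_tool_pos()[2]-z,ctrl.current_grip_width()*91)
    ctrl.sleep(.3); ctrl.command_gripper(1); ctrl.move_l(s(dst,z+.04),.08); ctrl.move_l(s(dst,UP),.2); print(ctrl.current_t())
E
python3 - <<'E'
from h import *
carry((.6463,.1178),CORK,.062)
carry((.4405,.0982),GRN,.047)
ctrl.goto([.44,.25,.25],O)
cv2.imwrite("pics/top6.png",ctrl.read_camera("top"))
cv2.imwrite("pics/c6.png",cv2.resize(cv2.imread("pics/top6.png")[125:275,150:410],None,fx=3,fy=3,interpolation=cv2.INTER_CUBIC))
E
```

```text
width 25.62766630215001 29.99071329832077
down True -0.0001976635375211533 25.054472293540822
33.5583
width 53.478934027014326 30.000145048206832
down True 1.8234504701467036e-05 53.56064538292967
44.9167
```

View pics/c6.png

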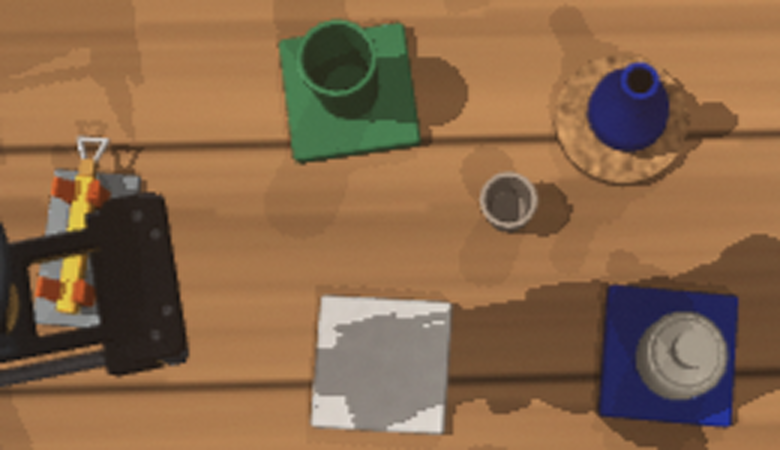

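Both stand upright: the tumbler rim is at (339,60) on the green bat and the vase mouth at (640,81) on the cork. The white bat is free.

```bash
python3 - <<'E'
from h import *
for n,p,z in [("tumb",(339,59),.094),("vase",(640,81),.114)]: print(n,ray("top",(np.array(p)+.5)/3-.5+[150,125],z)[0,:2])
carry((.441,-.1157),WHT,.063)
carry(CORK,BLU,.062)
ctrl.goto([.45,-.40,.25],O)
cv2.imwrite("pics/top7.png",ctrl.read_camera("top"))
cv2.imwrite("pics/c7.png",cv2.resize(cv2.imread("pics/top7.png")[125:275,150:410],None,fx=3,fy=3,interpolation=cv2.INTER_CUBIC))
E
```

```text
tumb [0.6465 0.1173]
vase [ 0.6204 -0.0875]
width 22.820486758734642 29.992893040180206
down True -0.0002372267172746495 23.056358473339685
57.9917
width 25.802832533386276 29.99965488910675
down True -0.0002231794886292382 24.739924020331106
69.4167
```

View pics/c7.png

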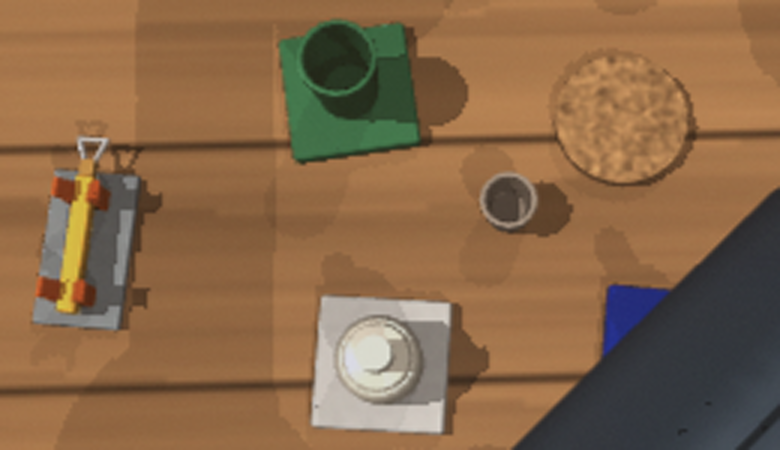

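The jar's knob is at (372,353), centred on the white bat. The arm hides the vase, so I'll move it aside.

```bash
python3 - <<'E'
from h import *
ctrl.goto([.44,.0,.28],O); ctrl.goto([.40,.36,.28],O)
im=ctrl.read_camera("top")
cv2.imwrite("pics/c8.png",cv2.resize(im[125:275,150:410],None,fx=3,fy=3,interpolation=cv2.INTER_CUBIC))
print(ctrl.current_t())
E
```

```text
73.4667
```

View pics/c8.png

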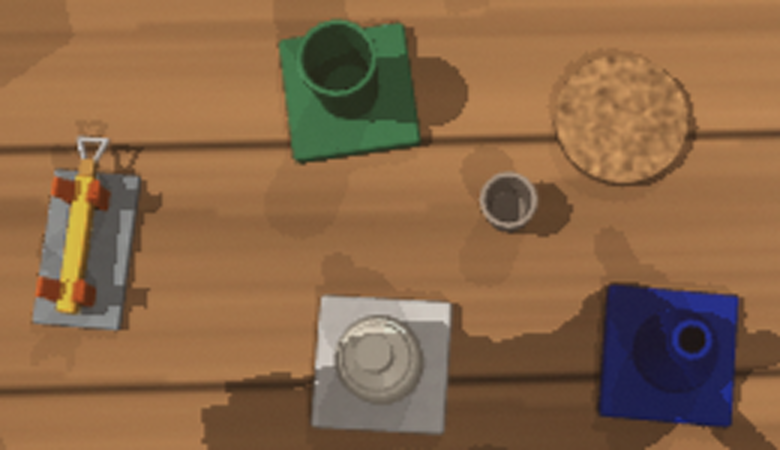

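The vase's mouth is at (691,340), upright on the blue bat. The cup is still at (509,201).

```bash
python3 - <<'E'
from h import *
for n,p,z,t in [("vase",(691,340),.114,BLU),("jar",(373,352),.099,WHT)]:
    q=ray("top",(np.array(p)+.5)/3-.5+[150,125],z)[0,:2]; print(n,q-t)
    ok=np.linalg.norm(q-t)<.006
    assert ok
print(ctrl.sign_off())
E
```

```text
vase [-0.0009  0.0003]
jar [-0.0001 -0.0006]
the job is handed in; nothing more can be done
None
```

Job handed in at about 73 s: the loop tool is fully down and centred in its clips, each piece stands upright within about 2 mm of the middle of its own bat (the vase waited on the cork), and the clay cup is where it was.

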